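# Slide the wide tray onto the middle runners

### The arm

A 6-joint arm with a two-finger parallel gripper is mounted at the origin on the work surface. World frame = base frame: x ahead of the robot, y to its left, z up, the work surface at z = 0. Lengths are in m, angles in rad, forces in N, time in s.
With the tool pointing down it reaches from about 0.225 to 0.725 m from the base axis. Payload 3.1 kg.
Tool frame: the origin (TCP) lies on the centre line of the jaws, within the pads' length; the fingertips stand 22 mm ahead of it and the grasp point (between the pads) lies 3 mm ahead of it (robot.tcp_to_tips is the distance from the TCP to the fingertips, in m); z points along the fingers, x is the direction in which the jaws open and shut, and the axes are right-handed (so a half turn about z gives the same grasp; the last joint's range is limited). The gripper opens to 85 mm and grips with 20 to 120 N. Pads are 22 mm wide; open, the fingers measure 114 mm over their backs; the gripper's body (76 mm by 85 mm) begins 54 mm behind the grasp point. The pads swing forward as they close: fully open they stand 13 mm farther back than shut.
Start: joints at [-1.435, 0.048, 0.099, 1.622, 0, 1.443], TCP at [0.137, -0.507, 0.229] pointing down, gripper open.
Joint ranges: [-2.91, 2.91], [-0.99, 1.94], [-1.21, 1.42], [-2.12, 2.29], [-1.49, 1.47], [-3.14, 3.14]. Speed limits (rad/s): [2.79, 2.79, 3.14, 3.14, 3.14, 3.14].

### API

Orientations are given as a rotation vector (axis times angle).
In Python, from bench import robot, planner, readout, read_camera, calibration gives the robot as it stands. The module is installed in compiled form; this text tells all that it offers. Calls block until the motion is done:
- robot.movep(position, orientation): joint-space move of the TCP to a pose.
- robot.move_linear(position, ori=None, rate=0.15): straight line of the TCP; ori=None keeps the orientation; rate is the mean speed in m/s.
- robot.goto_joints(angles): joint-space move.
- robot.set_gripper(opening): finger opening in m; the grip force is fixed at half the most; returns when the fingers have stopped.
- robot.wait(seconds).
- planner.solve_ik(position, orientation): joint angles nearest the present ones, or None.
- readout.get_state(): the state.
- read_camera(name): name is "side" or "top"; returns the picture (420x560x3 uint8, red, green, blue); there is no depth.
- calibration(name): a dict with "fovy" (degrees; the focal length in pixels is half the picture's height over the tangent of half this angle, whatever the lens; pixels are square), "cx", "cy" (the principal point, pixels), "R" (3x3) and "t" (3): a world point X has camera coordinates R X + t. Camera axes: x right, y down, z forward; pixel columns grow to the right and rows downward; lengths in m; the calibration is good to about 2 mm. A picture is of the moment at which its call begins. calibration takes no time and is no camera call.
A pose or a line that the arm cannot do raises robot.MotionError and nothing moves.
- robot.job_done(): hands the job in, once; it reports no verdict.
The state is a dict: "clock": time; "joints": joint angles; "qd": joint speeds; "effort": joint torques, N m; "tool_pos": TCP position; "orientation": TCP orientation; "wrist_force": force on the tool from outside, world axes, zero at the start; "moment": the same for the moment, N m; "finger_gap": finger opening in m.
Only numpy, scipy, OpenCV 4.12 (cv2) and the standard library are available. Lean on these libraries where they do the work, as an engineer would, in place of code of your own. Each camera call takes 0.05 s, during which the arm holds its last target.

### The job

Take the wider of the two aluminium trays by its handle and slide it onto the middle pair of runners of the steel tray rack, through the rack's open front, until it is fully home against the rear stops; leave it lying flat on those runners and let go. Leave the narrower tray where it is.

Things in the scene. Friction and masses are not known exactly. Their poses are not given: they have to be found in the camera images.
- wide_tray: Wider aluminium tray, 220 mm across (its y) by 160 deep (x), rim 12 high, 0.22-0.43 kg. Origin: centre of underside, z up. Handle over its centre: dark flat bar 100 long (y), 10 thick (x), 14 tall, its centre 52 and top 59 mm above the origin, free beneath but for legs at y = +-45; grip it at the middle, fingers closing along x. Same either way round. Starts on the bench, x within 0.35 rad of world +y.
- narrow_tray: Narrower aluminium tray, not to be used: same handle, height and axes as the wide one but 140 mm across (y) by 160 deep (x), too narrow for the runners. Origin: centre of underside. It lies on the bench next to the wide tray; the two may change places.
- rack: Fixed steel rack without a top, 180 mm deep (x), 260 wide (y), 172 tall, on feet of varying height. Origin: centre of base underside, 5-30 mm above the bench, z up. Trays slide in along its +x (within 0.25 rad of world +y) from the open front at x = -90. Three pairs of ledges 30 wide, 3 thick, upper faces at z = 50, 100, 150; side frames' inner faces at y = +-122, so 12 mm play each side of the wide tray.
- home (a point): Point of the rack where the centre of the wide tray's underside lies when it is fully home on the middle runners: 100 mm above the rack's origin, same axes. The tray's rear edge then touches the upright stops, 80 mm behind this point (+x). The space between middle and top runners is 47 mm high; the gap between the two ledges of a pair is 184 mm wide.

How it is judged:
By the outcome, as a careful person would: the job done as asked, in the order asked, and still so for the second after the job is handed in, with the robot touching nothing.
It also fails if it takes over 43 s, if anything falls off the work surface, if the arm or the gripper's body presses on something with over 40 N, if the wrist force passes 120 N, or if a joint passes its speed limit or range.

## Working session

There is one attempt and no reset: what is moved stays moved. The work goes in short steps, each a Python script; the robot and the scene stay as the last script left them, time stands still between calls to the robot, and variables do not carry over. Pictures are saved under pics/ and viewed, and the job is handed in when it is done.

```bash
mkdir -p pics; cat > h.py <<'E'
import numpy as np, cv2
from bench import robot, planner, readout, read_camera, calibration
def save(name,fn):
    im=read_camera(name); cv2.imwrite('pics/'+fn,im[:,:,::-1]); return im
def K(name,shape=(420,560)):
    c=calibration(name); f=shape[0]/2/np.tan(np.radians(c['fovy'])/2); return c,f
def proj(name,X):
    c,f=K(name); p=np.atleast_2d(X)@np.array(c['R']).T+np.array(c['t']); return np.c_[c['cx']+f*p[:,0]/p[:,2],c['cy']+f*p[:,1]/p[:,2]]
def ray(name,uv):
    c,f=K(name); R=np.array(c['R']); t=np.array(c['t']); d=R.T@np.array([(uv[0]-c['cx'])/f,(uv[1]-c['cy'])/f,1]); return -R.T@t,d/np.linalg.norm(d)
def onz(name,uv,z):
    o,d=ray(name,uv); return o+d*(z-o[2])/d[2]
def tri(a,b):
    (o1,d1),(o2,d2)=ray('top',a),ray('side',b)
    s=np.linalg.lstsq(np.c_[d1,-d2],o2-o1,rcond=None)[0]; p,q=o1+s[0]*d1,o2+s[1]*d2
    return (p+q)/2,np.linalg.norm(p-q)
E
python3 - <<'E'
from h import *
save('top','t0.png');save('side','s0.png')
for n in('top','side'):
    c=calibration(n);print(n,{k:np.round(v,3).tolist() for k,v in c.items()}, -np.array(c['R']).T@c['t'])
s=readout.get_state();print(s['clock'],s['orientation'],s['finger_gap'],robot.tcp_to_tips)
E
```

```text
top {'fovy': 44.538, 'cx': 278.138, 'cy': 212.252, 'R': [[-0.016, -1.0, 0.012], [-0.985, 0.013, -0.17], [0.17, -0.014, -0.985]], 't': [-0.059, 0.537, 1.336]} [ 0.30121238 -0.04655084  1.40804833]
side {'fovy': 52.18, 'cx': 278.994, 'cy': 209.029, 'R': [[-0.761, -0.649, 0.013], [-0.326, 0.365, -0.872], [0.561, -0.668, -0.489]], 't': [0.36, 0.272, 0.816]} [-0.09503961  0.67880549  0.63166661]
0.1 [-2.49309353e+00  1.90907539e+00  2.30577621e-03] 0.08570547408631961 0.022
```

View pics/t0.png

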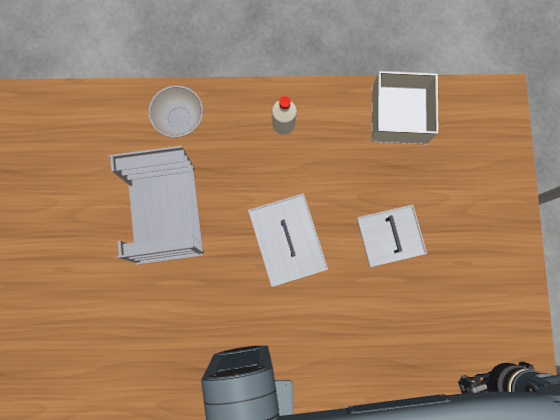

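View pics/s0.png

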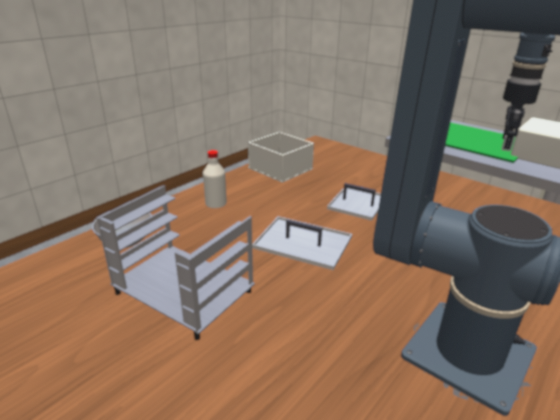

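The top view shows the wide tray at about (288,240) with its handle from (285,222) to (293,255). The narrow tray is at (392,236). The rack is at (160,205), with its open front to the right. I'll measure these next.

```bash
python3 - <<'E'
from h import *
im=cv2.imread('pics/t0.png'); hsv=cv2.cvtColor(im,cv2.COLOR_BGR2HSV)
m=(hsv[:,:,1]<60).astype(np.uint8)*255
m[:90]=0;m[300:]=0
cs,_=cv2.findContours(m,cv2.RETR_EXTERNAL,cv2.CHAIN_APPROX_NONE)
for c in cs:
    if cv2.contourArea(c)<800: continue
    r=cv2.minAreaRect(c); print(cv2.contourArea(c),r)
    if 230<r[0][0]<450 and r[0][1]>180:
        b=cv2.boxPoints(r); P=np.array([onz('top',p,0.008) for p in b]);print(np.round(P,4).tolist(),P.mean(0),[np.linalg.norm(P[i]-P[i-1]) for i in range(4)])
# handle dark
m2=((im.max(2)<95)).astype(np.uint8)*255; m2[:200]=0;m2[290:]=0;m2[:,:230]=0;m2[:,440:]=0
cs,_=cv2.findContours(m2,cv2.RETR_EXTERNAL,cv2.CHAIN_APPROX_NONE)
for c in cs:
    if cv2.contourArea(c)>40: print('h',cv2.contourArea(c),cv2.minAreaRect(c))
a=cv2.resize(im[135:275,95:235],None,fx=4.2,fy=4.2,interpolation=cv2.INTER_CUBIC);cv2.imwrite('pics/t0r.png',a)
b=cv2.imread('pics/s0.png');b=cv2.resize(b[175:345,80:270],None,fx=3.5,fy=3.5,interpolation=cv2.INTER_CUBIC);cv2.imwrite('pics/s0r.png',b)
b=cv2.resize(im[185:295,240:440],None,fx=4,fy=4,interpolation=cv2.INTER_CUBIC);cv2.imwrite('pics/t0t.png',b)
E
```

```text
2912.0 ((391.41180419921875, 235.1470947265625), (51.90262222290039, 59.421226501464844), 75.96376037597656)
[[0.5254, -0.2834, 0.008], [0.5639, -0.4461, 0.008], [0.4229, -0.4722, 0.008], [0.386, -0.312, 0.008]] [ 0.47454744 -0.37839812  0.008     ] [np.float64(0.14234846327618408), np.float64(0.16721450705636157), np.float64(0.14333120459535062), np.float64(0.16443920370674855)]
4618.0 ((287.6072998046875, 239.4239044189453), (80.69336700439453, 59.396968841552734), 73.0724868774414)
[[0.5512, 0.0179, 0.008], [0.598, -0.1408, 0.008], [0.3826, -0.1996, 0.008], [0.3384, -0.0444, 0.008]] [ 0.46756137 -0.09172426  0.008     ] [np.float64(0.22168938572320634), np.float64(0.16552934875856765), np.float64(0.22329462329211988), np.float64(0.16140542554459492)]
7814.5 ((154.16004943847656, 205.04534912109375), (112.68133544921875, 85.48722076416016), 83.57124328613281)
4336.0 ((542.9999389648438, 194.49996948242188), (208.99996948242188, 31.999996185302734), 90.0)
3331.5 ((404.5, 117.0), (54.0, 65.0), 90.0)
2035.0 ((175.5, 113.0), (46.0, 53.0), 90.0)
```

View pics/t0r.png

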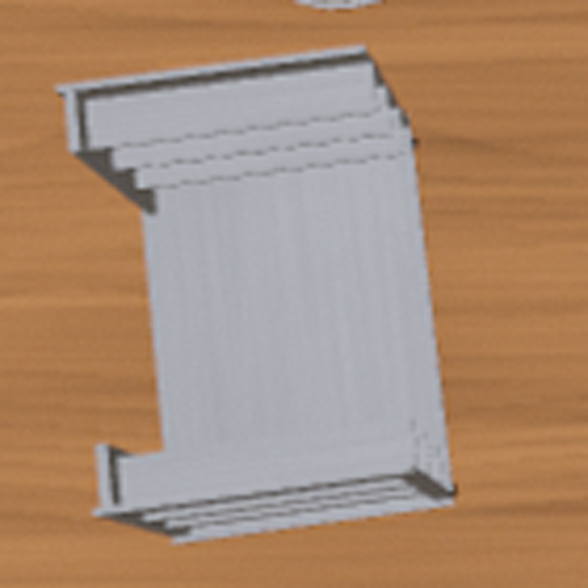

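View pics/s0r.png

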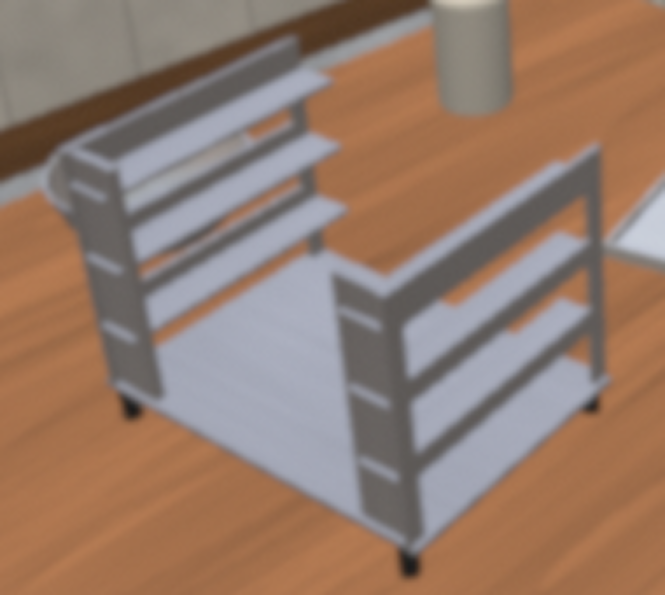

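View pics/t0t.png

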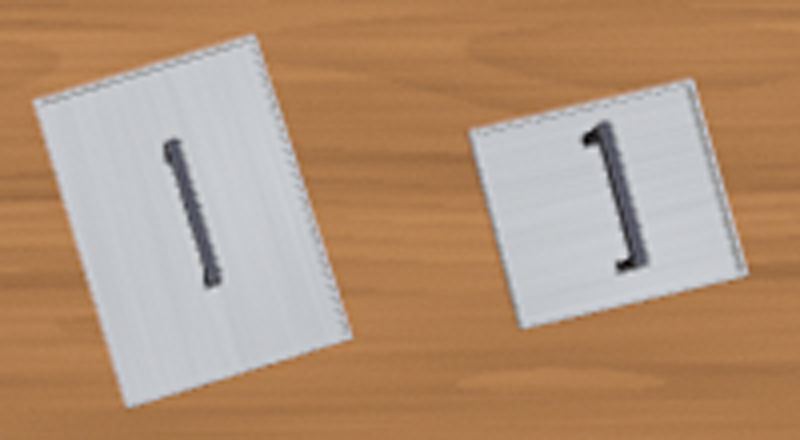

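```bash
cat > rack.py <<'E'
from h import *
from scipy.optimize import least_squares
T=[((58,88),(90,-130,172)),((366,46),(-90,-130,172)),((93,514),(90,130,172)),((172,543),(90,130,0)),((455,503),(-90,130,0))]
S=[((62,152),(90,-130,172)),((388,298),(90,130,172)),((600,147),(-90,130,172)),((297,38),(-90,-130,172)),((412,550),(90,130,0)),((113,384),(90,-130,1)),((609,380),(-90,130,1))]
obs=[('top',((u+.5)/4.2-.5+95,(v+.5)/4.2-.5+135),p) for (u,v),p in T]+[('side',((u+.5)/3.5-.5+80,(v+.5)/3.5-.5+175),p) for (u,v),p in S]
def W(q,p):
    c,s=np.cos(q[3]),np.sin(q[3]); R=np.array([[c,-s,0],[s,c,0],[0,0,1]]); return R@(np.array(p)/1000)+q[:3]
def res(q): return np.concatenate([proj(n,W(q,p))[0]-uv for n,uv,p in obs])
if __name__=='__main__':
    r=least_squares(res,[.45,.3,.015,1.57],loss='soft_l1')
    print(np.round(r.x,4), 'yaw-90',r.x[3]-np.pi/2); print(np.round(r.fun.reshape(-1,2),1).tolist())
    for a,b in ((0,5),(1,8),(2,6),(3,9)): print(tri(obs[a][1],obs[b][1]) )
E
python3 rack.py
python3 - <<'E'
from h import *
# handle: ends in t0t.png crop (scale 4, off 240,185)
f=lambda u,v,s,o:((u+.5)/s-.5+o[0],(v+.5)/s-.5+o[1])
a=onz('top',f(172,141,4,(240,185)),.059);b=onz('top',f(213,285,4,(240,185)),.059)
print('handle',a,b,(a+b)/2,np.linalg.norm(a-b),np.arctan2(*(b-a)[1::-1]))
# tray corners as rim top z=.012
C=[(34,100),(256,34),(352,338),(128,406)]
P=np.array([onz('top',f(u,v,4,(240,185)),.012) for u,v in C]);print(P,P.mean(0))
for i,j in((0,1),(3,2),(0,3),(1,2)): d=P[j]-P[i];print(np.linalg.norm(d),np.arctan2(d[1],d[0]))
E
```

```text
[0.545  0.2435 0.0195 1.687 ] yaw-90 0.1162026135032519
[[0.2, -2.7], [0.3, -1.8], [0.3, 1.3], [0.5, -0.4], [-0.3, 0.4], [-1.6, -1.4], [-0.0, 0.9], [2.2, 0.6], [-1.3, -0.9], [1.0, 1.9], [-0.9, -0.7], [0.9, 0.5]]
(array([0.65693504, 0.34840091, 0.19113134]), np.float64(3.789742595473765e-05))
(array([0.67990569, 0.16961959, 0.1908994 ]), np.float64(0.0008953713273913013))
(array([0.40752174, 0.31746551, 0.19237539]), np.float64(0.0025221834144234117))
(array([0.40486654, 0.31856308, 0.02501527]), np.float64(0.002463149049199384))
handle [ 0.51265618 -0.07789039  0.059     ] [ 0.41639684 -0.10322634  0.059     ] [ 0.46452651 -0.09055837  0.059     ] 0.09953778357301941 -2.8842247917165165
[[ 0.54999872  0.01586164  0.012     ]
 [ 0.59453376 -0.13870406  0.012     ]
 [ 0.38307403 -0.19880033  0.012     ]
 [ 0.33972445 -0.04623349  0.012     ]] [ 0.46683274 -0.09196906  0.012     ]
0.1608537415244197 -1.2902645693549983
0.15860587891775346 -1.2939573209007997
0.21925116784072993 -2.8544483335949447
0.2198335176781272 -2.8646961210455926
```

```bash
python3 - <<'E'
import rack; from rack import *
base=list(rack.obs)
for yt,yb in((130,130),(126,130),(126,126),(125,130)):
    rack.obs[:]=[(n,uv,(p[0],np.sign(p[1])*(yt if p[2]>100 else yb),p[2])) for n,uv,p in base]
    r=least_squares(res,[.45,.3,.015,1.57])
    print(yt,yb,r.cost,np.round(r.x,4), np.round(r.fun.reshape(-1,2),1).tolist())
E
```

```text
130 130 16.27561790237567 [0.5448 0.2435 0.0194 1.6869] [[0.3, -2.6], [0.3, -1.7], [0.3, 1.4], [0.5, -0.3], [-0.2, 0.5], [-1.5, -1.3], [0.0, 0.9], [2.3, 0.7], [-1.2, -0.9], [1.1, 1.9], [-0.9, -0.7], [1.0, 0.5]]
126 130 6.068693621898046 [0.5446 0.2436 0.0197 1.6926] [[0.0, -0.8], [0.1, -0.3], [0.4, -0.1], [0.7, -0.1], [-0.1, 0.3], [-0.5, -0.6], [-1.2, -0.0], [0.7, -0.2], [-0.4, -0.4], [1.5, 1.8], [-1.1, -0.4], [1.0, 0.3]]
126 126 3.311800531507045 [0.5431 0.2439 0.0203 1.6931] [[-0.2, -0.2], [-0.1, 0.3], [0.2, 0.6], [0.4, -1.0], [-0.3, -0.6], [-0.2, -0.5], [-0.7, 0.1], [1.2, -0.2], [-0.2, -0.5], [0.4, 1.1], [0.3, 0.4], [-0.1, -0.3]]
125 130 6.040190099365958 [0.5446 0.2437 0.0197 1.694 ] [[-0.0, -0.3], [0.0, 0.1], [0.4, -0.4], [0.8, -0.1], [-0.0, 0.3], [-0.2, -0.4], [-1.5, -0.2], [0.3, -0.4], [-0.2, -0.3], [1.6, 1.8], [-1.1, -0.4], [1.0, 0.2]]
```

```bash
cat >> h.py <<'E'
from scipy.spatial.transform import Rotation as Ro
def ori(th):
    c,s=np.cos(th),np.sin(th); return Ro.from_matrix(np.array([[c,s,0],[s,-c,0],[0,0,-1.]])).as_rotvec()
RK=np.array([.5435,.2437,.020]); RY=1.6925; DX=np.array([np.cos(RY),np.sin(RY),0]); HOME=RK+[0,0,.1]
TR=np.array([.466,-.0915,0]); TY=1.849; G=.055  # TCP above tray underside when gripping
E
python3 - <<'E'
from h import *
for k in(0,np.pi):
    for p,th in((TR+[0,0,.15],TY),(TR+[0,0,G],TY),(HOME-.2*DX+[0,0,G+.006],RY),(HOME+[0,0,G],RY),(HOME+[0,0,G+.12],RY)):
        q=planner.solve_ik(p,ori(th-k)); print(k,None if q is None else np.round(q,2))
E
```

```text
0 [-0.34 -0.09 -0.19  1.47  0.   -0.61]
0 [-0.34 -0.05 -0.34  1.27  0.   -0.61]
0 [-0.04  0.16  0.12  1.54  0.   -0.16]
0 [0.31 0.23 0.19 1.53 0.   0.19]
0 [0.31 0.27 0.48 1.78 0.   0.19]
3.141592653589793 [-0.34 -0.09 -0.19  1.47  0.    2.53]
3.141592653589793 [-0.34 -0.05 -0.34  1.27  0.    2.53]
3.141592653589793 [-0.04  0.16  0.12  1.54  0.    2.98]
3.141592653589793 [ 0.31  0.23  0.19  1.53  0.   -2.95]
3.141592653589793 [ 0.31  0.27  0.48  1.78  0.   -2.95]
```

```bash
python3 - <<'E'
from h import *
o=ori(TY)
robot.movep(TR+[0,0,.19],o)
robot.move_linear(TR+[0,0,G],rate=.12)
s=readout.get_state();print(s['clock'],s['tool_pos'],s['wrist_force'])
robot.set_gripper(0.0)
s=readout.get_state();print(s['clock'],s['finger_gap'],s['wrist_force'],s['moment'])
robot.move_linear(TR+[0,0,G+.05],rate=.1)
s=readout.get_state();print(s['clock'],s['tool_pos'],s['finger_gap'],s['wrist_force'],s['moment'])
save('top','t1.png');save('side','s1.png')
E
```

```text
3.3 [ 0.46680781 -0.09180446  0.05600669] [-0.11617094  0.22024543 -0.6703443 ]
4.0333 0.005809845108262063 [-0.23755379 -0.04072086  1.42724736] [0.16900562 0.13775303 0.03323666]
4.6833 [ 0.46568546 -0.09141911  0.10445368] 0.005620005479586466 [ 0.43368707 -0.17034976 -2.80086173] [ 0.06826098  0.02323158 -0.05131643]
```

View pics/s1.png

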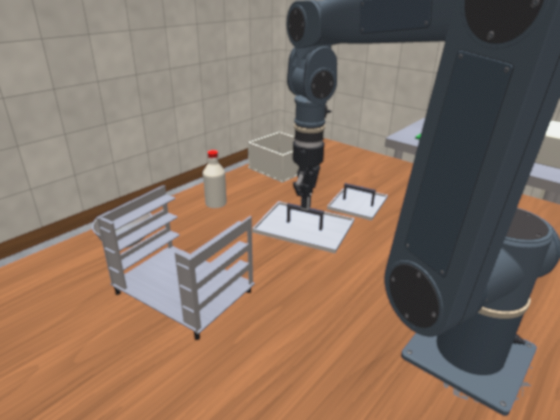

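View pics/t1.png

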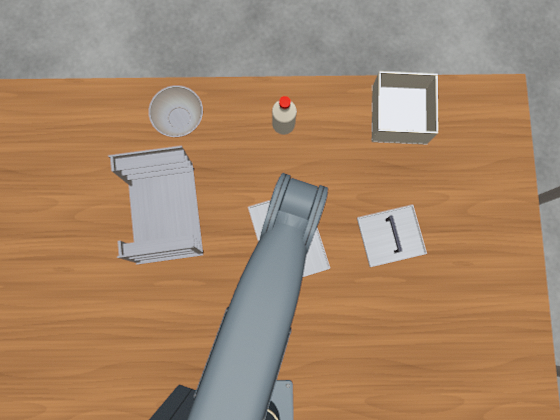

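```bash
python3 - <<'E'
import cv2,numpy as np
a=cv2.imread('pics/s0.png')[180:275,230:380];b=cv2.imread('pics/s1.png')[160:255,230:380]
cv2.imwrite('pics/c1.png',cv2.resize(np.hstack([a[:, :],b]),(790,250),interpolation=cv2.INTER_CUBIC))
from h import *
R=np.c_[DX,DX,DX]
def tray(c,th):
    X=np.array([np.cos(th),np.sin(th),0]);Y=np.array([-np.sin(th),np.cos(th),0])
    return np.array([c+X*sx*.08+Y*sy*.11+[0,0,.012] for sx,sy in((1,1),(1,-1),(-1,-1),(-1,1))])
print(proj('side',tray(TR,TY)).round(1).tolist());print(proj('side',tray(TR+[0,0,.0495],TY)).round(1).tolist())
E
```

```text
[[333.9, 265.2], [252.5, 243.0], [278.3, 215.0], [352.5, 232.9]]
[[335.5, 248.1], [252.2, 226.7], [278.5, 199.9], [354.3, 217.0]]
```

View pics/c1.png

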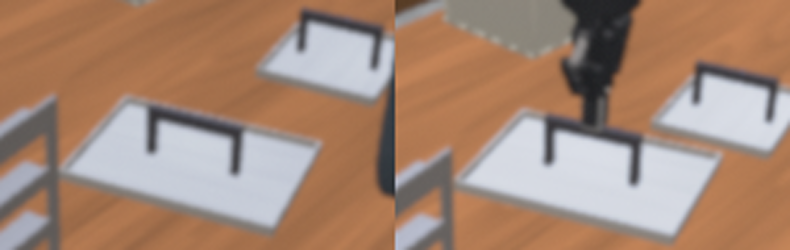

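The tray hangs level from the grip, and its corners match the predicted 49 mm lift to about 2 px. Next I move to the pre-entry pose and check alignment there.

```bash
python3 - <<'E'
from h import *
robot.move_linear(TR+[0,0,G+.130],rate=.12)
robot.move_linear(HOME-.195*DX+[0,0,G+.010],ori(RY),rate=.12)
robot.wait(.2)
s=readout.get_state();print(s['clock'],s['tool_pos'],HOME-.195*DX+[0,0,G+.010],s['finger_gap'],s['wrist_force'],s['moment'])
a=save('side','s2.png');b=save('top','t2.png')
cv2.imwrite('pics/s2c.png',cv2.resize(a[150:350,80:330,::-1],None,fx=3,fy=3,interpolation=cv2.INTER_CUBIC))
cv2.imwrite('pics/t2c.png',cv2.resize(b[130:310,90:330,::-1],None,fx=3.2,fy=3.2,interpolation=cv2.INTER_CUBIC))
c=np.array(s['tool_pos'])-[0,0,G]
X=DX;Y=np.array([-DX[1],DX[0],0])
for n in('side','top'): print(n,proj(n,np.array([c+X*sx*.08+Y*sy*.11+[0,0,.012] for sx,sy in((1,1),(1,-1),(-1,-1),(-1,1))])).round(1).tolist())
E
```

```text
7.4 [0.56705731 0.04973581 0.1851531 ] [0.56717367 0.05014237 0.185     ] 0.006065850267487586 [-0.28043924 -0.77786412 -3.00574872] [ 0.00776864 -0.04755179  0.03872935]
side [[253.7, 229.6], [179.5, 201.7], [222.9, 178.3], [293.1, 200.6]]
top [[205.6, 241.5], [195.8, 156.3], [258.1, 148.3], [269.6, 232.8]]
```

View pics/s2c.png

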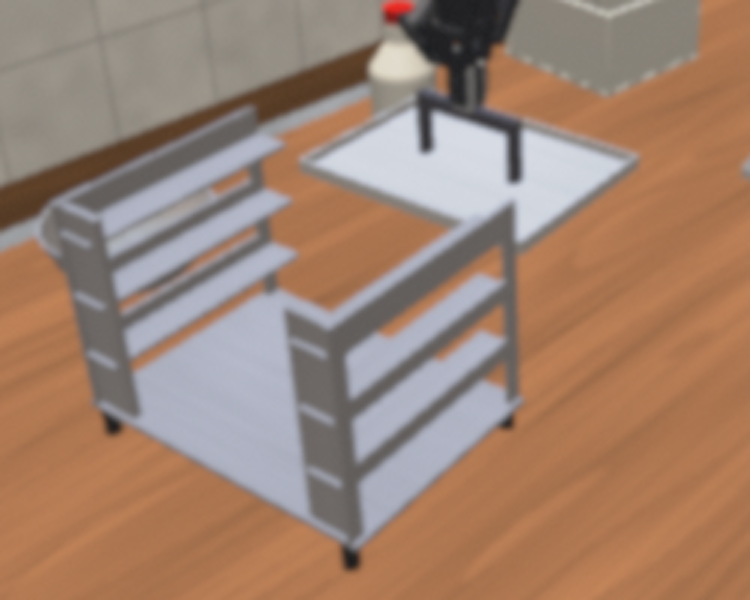

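View pics/t2c.png

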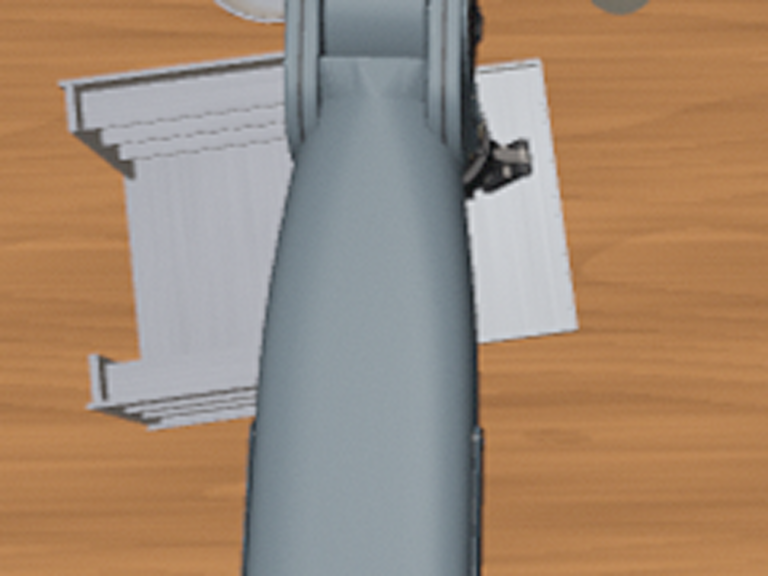

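```bash
python3 - <<'E'
from h import *
f0=np.array(readout.get_state()['wrist_force'])
for d in(-.165,-.135,-.10,-.06,-.02):
    robot.move_linear(HOME+d*DX+[0,0,G+.010],rate=.10)
    s=readout.get_state();df=np.array(s['wrist_force'])-f0
    print(d,s['clock'],np.round(s['tool_pos'],4),df.round(1),np.round(s['moment'],2))
    if np.linalg.norm(df)>8: print('STOP');break
a=save('side','s3.png')
cv2.imwrite('pics/s3c.png',cv2.resize(a[150:350,80:330,::-1],None,fx=3,fy=3,interpolation=cv2.INTER_CUBIC))
E
```

```text
-0.165 7.95 [0.5635 0.0803 0.185 ] [-0.  -1.1  1. ] [-0.   -0.   -0.03]
-0.135 8.4 [0.5599 0.1097 0.185 ] [-0.2 -0.5 -0.2] [ 0.03  0.03 -0.  ]
-0.1 8.9 [0.5556 0.1444 0.185 ] [ 0.1 -1.   0.5] [0.01 0.02 0.02]
-0.06 9.45 [0.5507 0.1841 0.1849] [-0.3 -0.5  0.3] [0. 0. 0.]
-0.02 10.0 [0.5459 0.2239 0.1849] [-0.7 -0.3  0.5] [-0.04 -0.08 -0.02]
```

View pics/s3c.png

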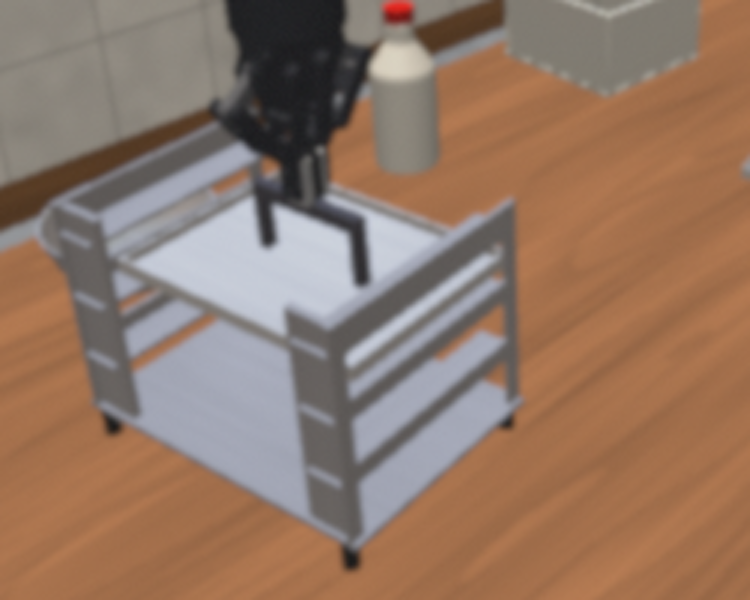

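The tray sits between the middle and top runners without contact. Next I lower it onto the ledges until the force shows contact, then push it to the stops.

```bash
python3 - <<'E'
from h import *
def F():
    robot.wait(.08); return np.mean([readout.get_state()['wrist_force'] for _ in range(1)],axis=0)
f0=F(); h=.010; print(f0)
while h>-.006:
    h-=.0015
    robot.move_linear(HOME-.02*DX+[0,0,G+h],rate=.03)
    df=F()-f0; print('h',round(h,4),df.round(1))
    if df[2]>2.5: break
d=-.02; f1=F()
while d<.012:
    d+=.002
    robot.move_linear(HOME+d*DX+[0,0,G+h],rate=.04)
    df=F()-f1; p=np.array(readout.get_state()['tool_pos'])
    print('d',round(d,4),df.round(1),'along',round(-df@DX,1),((p-HOME)@DX).round(4))
    if -df@DX>8: break
s=readout.get_state();print(s['clock'],s['tool_pos'],s['wrist_force'],s['moment'],s['finger_gap'])
a=save('side','s4.png')
cv2.imwrite('pics/s4c.png',cv2.resize(a[150:350,80:330,::-1],None,fx=3,fy=3,interpolation=cv2.INTER_CUBIC))
E
```

```text
[ 0.40056512 -0.08794591 -2.88127202]
h 0.0085 [-0.2 -0.4 -0.3]
h 0.007 [-0.7 -0.5 -0.2]
h 0.0055 [ 0.1 -0.3 -0. ]
h 0.004 [-0.1  0.   0.5]
h 0.0025 [-0.9 -0.4  2.5]
d -0.018 [-0.  -1.7  2.3] along 1.7 -0.0185
d -0.016 [ 0.9 -3.2  3.3] along 3.3 -0.0163
d -0.014 [ 1.  -3.4  5.7] along 3.5 -0.0142
d -0.012 [-0.  -3.9  5.6] along 3.9 -0.0123
d -0.01 [ 0.8 -3.8  5.6] along 3.9 -0.0103
d -0.008 [ 0.6 -3.8  6.3] along 3.8 -0.0083
d -0.006 [ 0.8 -3.9  5.7] along 3.9 -0.0063
d -0.004 [ 0.8 -3.9  5.5] along 3.9 -0.0043
d -0.002 [ 0.7 -4.2  5.7] along 4.3 -0.0023
d 0.0 [ 1.3 -3.7  6.5] along 3.8 -0.0003
d 0.002 [ 0.7 -5.4  5.7] along 5.5 0.0012
d 0.004 [ 1.5 -8.5  6.3] along 8.6 0.0014
15.8833 [0.54382927 0.24511818 0.17798487] [ 1.67808246 -9.50233191  5.73069254] [-2.10677952 -0.32459186  0.04794703] 0.005906605467269922
```

View pics/s4c.png

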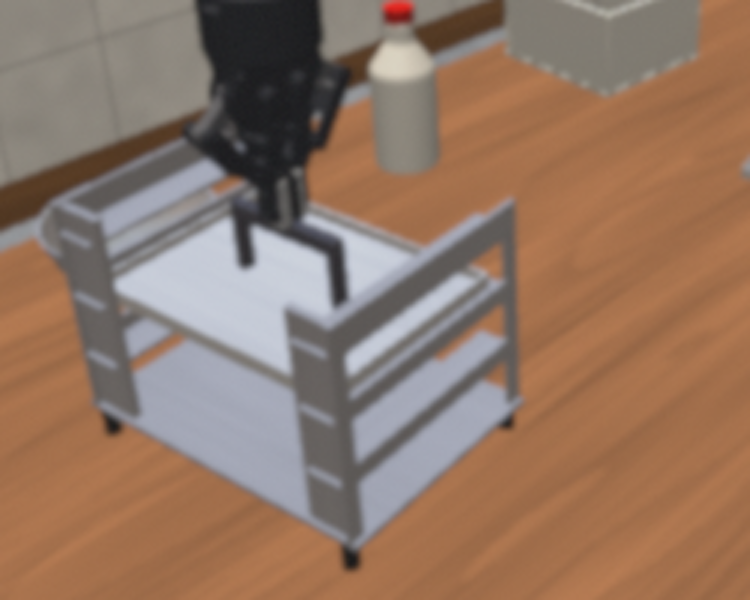

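Contact came at the rear stop: the push force rose from 4 to 8.6 N at +1.4 mm from the predicted home, and the tool stopped advancing. Now I release and retreat.

```bash
python3 - <<'E'
from h import *
robot.set_gripper(.045)
robot.wait(.2)
s=readout.get_state();p=np.array(s['tool_pos']);print(s['clock'],p,s['finger_gap'],s['wrist_force'])
robot.move_linear(p+[0,0,.16],rate=.1)
f=readout.get_state();print(f['clock'],f['wrist_force'])
robot.movep([.40,-.15,.34],ori(TY))
robot.wait(.2)
a=save('side','s5.png');b=save('top','t5.png')
cv2.imwrite('pics/s5c.png',cv2.resize(a[175:345,80:270,::-1],None,fx=3.5,fy=3.5,interpolation=cv2.INTER_CUBIC))
cv2.imwrite('pics/t5c.png',cv2.resize(b[135:275,95:235,::-1],None,fx=4.2,fy=4.2,interpolation=cv2.INTER_CUBIC))
X=DX;Y=np.array([-DX[1],DX[0],0])
L=np.array([[sx*.08,sy*.11,.012] for sx,sy in((1,1),(1,-1),(-1,-1),(-1,1))])
P=np.array([HOME+X*l[0]+Y*l[1]+[0,0,l[2]] for l in L])
print('top crop',((proj('top',P)-[95,135])*4.2).round(0).tolist());print('side crop',((proj('side',P)-[80,175])*3.5).round(0).tolist())
print(readout.get_state()['clock'])
E
```

```text
16.5917 [0.54290824 0.24789637 0.17738457] 0.04501830420429628 [-0.13835669  0.21172021 -0.25209182]
18.3417 [ 0.47439235  0.07480633 -0.56064902]
top crop [[138.0, 493.0], [106.0, 135.0], [368.0, 101.0], [407.0, 457.0]]
side crop [[385.0, 371.0], [111.0, 237.0], [311.0, 127.0], [573.0, 231.0]]
20.2
```

View pics/s5c.png

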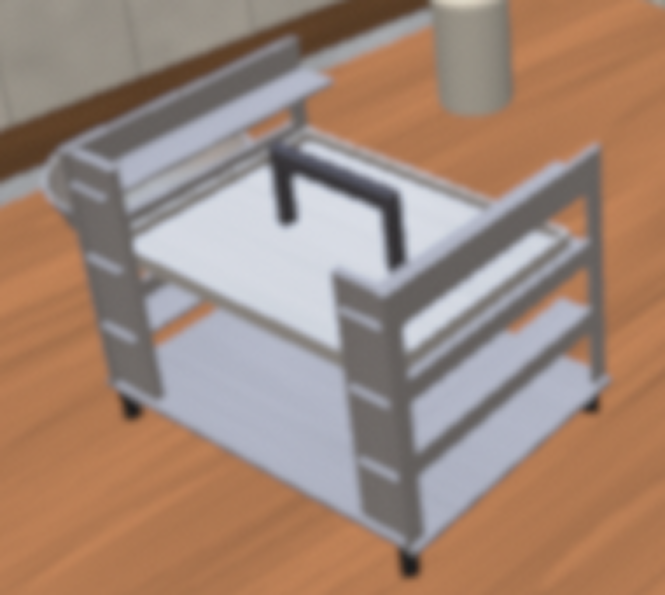

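View pics/t5c.png

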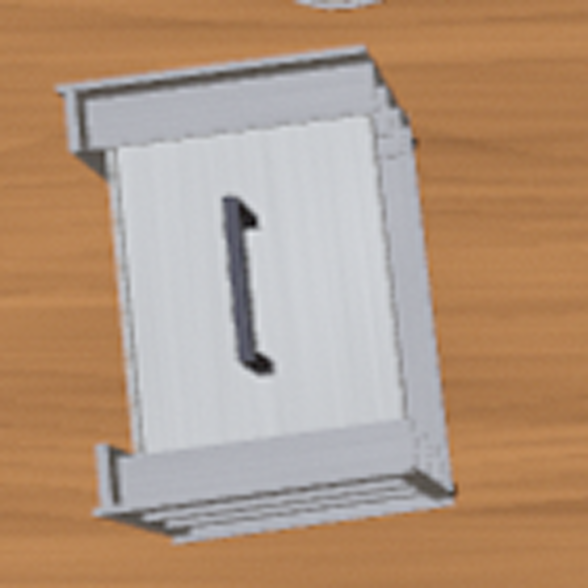

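View pics/t5.png

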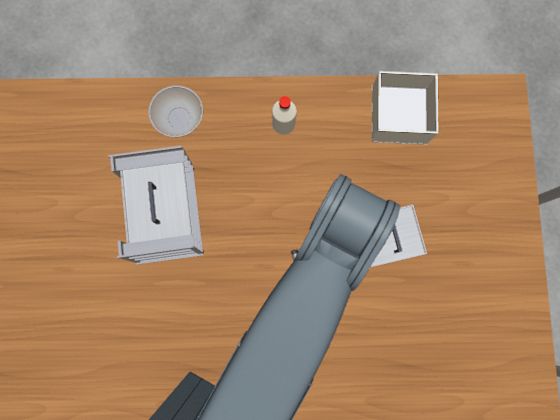

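```bash
python3 - <<'E'
from h import *
im=cv2.imread('pics/t5.png').astype(float);g=im.mean(2);bl=cv2.cvtColor(im.astype(np.uint8),cv2.COLOR_BGR2HSV)[:,:,1].astype(float)
Y=np.array([-DX[1],DX[0],0])
def loc(uv,z):
    p=onz('top',uv,z)-RK; return np.round([p@DX*1000,p@Y*1000],1)
for r in range(168,240,8):
    row=g[r]; sat=bl[r]
    # rear edge: sat drop from wood to metal, cols 110..140
    c=np.arange(112,140); i=np.where((sat[c]>60)&(sat[c+1]<=60))[0]
    L=None
    if len(i): k=c[i[0]]; L=k+(sat[k]-60)/(sat[k]-sat[k+1])
    # front: step in brightness near 183-194
    k=np.arange(176,200); gr=np.round(row[178:200]).astype(int)
    print(r,L, loc((L,r),.132) if L else '',gr.tolist())
E
```

```text
168 None  [206, 205, 209, 207, 209, 188, 149, 188, 187, 185, 185, 183, 181, 180, 164, 74, 84, 113, 111, 109, 107, 109]
176 118.82926829268293 [ 85.3 -87.5] [209, 208, 206, 209, 208, 208, 192, 156, 185, 183, 185, 184, 181, 181, 182, 172, 130, 117, 120, 122, 125, 125]
184 120.84466019417475 [ 82. -66.] [209, 210, 210, 206, 210, 210, 209, 191, 158, 187, 183, 184, 184, 182, 182, 182, 172, 130, 123, 124, 125, 126]
192 121.69148936170212 [ 81.7 -45. ] [209, 209, 211, 210, 207, 209, 209, 206, 178, 160, 184, 183, 184, 183, 181, 181, 184, 172, 122, 127, 127, 129]
200 122.46268656716418 [ 81.6 -24.2] [209, 208, 209, 210, 209, 207, 209, 209, 203, 172, 158, 182, 180, 180, 181, 180, 179, 185, 172, 124, 129, 131]
208 123.14035087719299 [81.6 -3.5] [206, 208, 205, 208, 211, 208, 205, 207, 208, 196, 162, 169, 183, 180, 179, 180, 180, 180, 184, 171, 117, 121]
216 123.79130434782608 [81.8 17.1] [202, 204, 206, 204, 205, 208, 206, 204, 205, 206, 192, 158, 171, 182, 180, 181, 180, 180, 182, 182, 171, 123]
224 124.66326530612245 [81.4 37.7] [202, 201, 203, 202, 204, 204, 208, 203, 202, 204, 204, 192, 165, 180, 182, 181, 181, 181, 181, 181, 177, 158]
232 125.45714285714286 [81.2 58.1] [202, 202, 202, 203, 202, 201, 202, 206, 203, 203, 203, 203, 185, 153, 183, 180, 181, 181, 181, 180, 181, 176]
```

The rear edge is parallel to the rack at local x ≈ 81.6 mm, which agrees with the contact point felt at about 81.4 mm. In the side view, the front corners at (308,127) and (572,233) match the predicted middle-runner corners at (311,127) and (573,231), so the tray is flat. The narrow tray is unmoved and the arm is clear, so I'm handing in.

```bash
python3 - <<'E'
from h import *
robot.job_done(); print(readout.get_state()['clock'])
E
```

```text
the job is handed in; nothing more can be done
the job is handed in; nothing more can be done
```

The wide tray is on the rack's middle runners, against the rear stops, and released; I handed the job in shortly after 20.2 s on the robot's clock. I gripped it by the handle, carried it level through the open front, lowered it until it touched the runners, then pushed it to the stops.

**Fully home:** the push force rose from about 4 to 8.6 N at 1.4 mm past my camera estimate of home, and the tool stopped advancing. After release, the top view put the rear edge at 81.2–82.0 mm from the rack centre over most of its width, against 80 mm nominal. I put the extra 1.5 mm down to error in my rack position, since touch and camera agree.

**Flat on the middle runners:** in the side view, the tray's front corners match the predicted positions to about 1 px.

**Disagreements:**
- One rear-edge reading, right beside an upright, gave 85.3 mm. I ignored it because the upright hides the edge there.
- My first rack fit, with the top frames taken as 260 mm wide, was up to 2.7 px off. Taking about 252 mm fixed it.
- The gripper read about 6 mm on the 10 mm handle, but the tray hung level and did not slip.

**Rest of the scene:** the narrow tray did not appear to move in the last picture, though the arm hid part of it, and the arm was clear of everything.

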